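# Bring the bench loupe to the heel and hold it in the click notch

### The job

On the green inspection slide, one of the three bays holds the black rubber heel. Take the red knob of the loupe carriage between the fingers, slide the carriage along its rail until its ball clicks into the notch at the heel's bay, so that the lens stands over the heel, and finish while still gripping the knob there with the carriage at rest in the notch. Leave the heel, the polish tin and the wax bar lying where they are, and do not shift them.

Things in the scene. Friction and masses are not known exactly. Their poses are not given: they have to be found in the camera images.
- inspection_slide: Green fixture fixed on the table, base plate 170 (x) x 320 (y) x 12 mm; origin at the centre of its underside, z up, x away from the robot at yaw 0. Steel rail along its y axis at x = -45 mm, with 42 mm high end stops at y = +-150. Three bays in a row at x = +35 mm. Beside the rail, at x = -64, a strip with a 12 mm wide notch facing each bay centre, marked by a white tick on the near plate edge.
- carriage (a joint): Carriage position (m) along fixture y, -0.115 to 0.115. Notches at -0.090 (bay A), 0 (B), +0.090 (C). Between them about 1 N of drag; it stays where left. A sprung ball drops in from 6 mm before a notch centre, pulls the carriage to the centre, and takes about 6 N along the rail to leave again. Let go within 4 mm of the centre, the carriage centres itself to about 1 mm.
- knob_grip (a point): Point to grip on the axis of the upright red knob, 72 mm above the table. The knob is a cylinder, 22 mm diameter, from 42 to 88 mm above the table, at fixture x = -49 mm, fixed on the aluminium carriage (56 x 50 mm, top 42 mm above the table) and moving with it; it does not turn. A dark arm runs from the carriage to +x and carries the lens; both lie below 45 mm above the table.
- lens_centre (a point): Centre of the round glass lens (black frame, 74 mm across), carried by the carriage over the row of bays, 41 mm above the table, at fixture x = +35 mm and at the carriage's y.
- bay_A (a point): Centre of the floor of bay A (fixture x = +35, y = -90 mm; the robot's right at yaw 0). Each bay is square with a grey floor 13 mm above the table, inner 80 x 85 mm, aluminium rims 5 mm high.
- bay_B (a point): Centre of the floor of bay B (fixture y = 0).
- bay_C (a point): Centre of the floor of bay C (fixture y = +90 mm, the robot's left at yaw 0).
- rubber_heel: Black rubber shoe heel, 64 x 66 x 12 mm, lying loose in one of the bays; origin at the centre of its underside.
- tin_polish: Round tin of brown polish, 64 mm across, 15 mm high, loose in another bay; origin at the centre of its underside. Not to be moved.
- beeswax: Cream bar of beeswax, 34 x 49 x 20 mm, loose in the remaining bay; origin at the centre of its underside. Not to be moved.
Not all that is in view belongs to the job. Leave any pink or white look-alike of the rubber_heel alone.

How it is judged:
By the outcome, as a careful person would: the job done as asked, in the order asked, and still so for the second after the job is handed in, while the arm keeps its last pose, push and grip.
It also fails if it takes over 40 s, if anything falls off the work surface, if the arm or the gripper's body presses on something with over 40 N, if the wrist force passes 120 N, or if a joint passes its speed limit or range.

### The arm

A 6-joint arm with a two-finger parallel gripper is mounted at the origin on a cart in front of the work surface, level with it; the furniture and walls round the work are solid. World frame = base frame: x ahead of the robot, y to its left, z up, the work surface at z = 0. Lengths are in m, angles in rad, forces in N, time in s.
With the tool pointing down it reaches from about 0.2 to 0.875 m from the base axis. Payload 3.4 kg.
Tool frame: the origin (TCP) lies between the finger pads, 19 mm behind the fingertips; this is the grasp point; z points along the fingers, y is the line along which they close (so a half turn about z gives the same grasp; the last joint's range is limited). The gripper opens to 94 mm and grips with 3 to 60 N. Pads are 16 mm wide; open, the fingers measure 119 mm over their backs; the gripper's body (75 mm by 177 mm) begins 78 mm behind the grasp point.
Start: joints at [-1.264, 0.276, 1.505, -0, 1.361, -0.121], TCP at [0.239, -0.523, 0.224] pointing down, gripper open.
Joint ranges: [-2.89, 2.89], [-0.75, 2.08], [0.22, 2.7], [-1.18, 4.32], [0.11, 2.71], [-2.7, 2.7]. Speed limits (rad/s): [2.57, 2.57, 3.14, 3.14, 3.14, 3.14].

### API

Orientations are given as a unit quaternion [w, x, y, z].
In Python, from plant import readout, cams, bot, models gives the robot as it stands.
- The arm moves only by the tool carry_out, never from a script. Its argument "motion" is a list of rows, each an object with "slide": the shift along the world's x, y, z in m, a list of three; "twist": the turn about the world's z in degrees; "fingers": the finger opening in m, from 0 to 0.094. In form: [{"slide": [tx, ty, tz], "twist": twist, "fingers": fingers}, ...]. A call has exactly 10 rows; each row is the pose to reach, as a shift and turn from the pose commanded when the call began; what a row does not reach only later rows make up. A row lasts 1/10 s, in which the tool goes at most 50 mm and 8.59 degrees, less where a joint would pass 70% of its speed; a pose out of reach is approached as far as the arm can. A call with a gripper value outside its range is refused whole. The fingers move at their own pace and stop on an object; the grip force is fixed at half the most. Time passes only in rows, so rows that repeat a pose let the fingers close, or fill a call up. It gives the time, the measured TCP pose, the force, the opening and the grip force at its end, in the units of the state.
- readout.read_state(): the state, without advancing time (a new reading comes with each control period).
- cams.get_image(name): name is "scene" or "side" or "wrist"; returns the picture (400x640x3 uint8, red, green, blue); there is no depth.
- cams.calibration(name): a dict with "mtx" (3x3 intrinsics, pixels), "rvec" (rotation vector, rad) and "tvec" (3), from world to camera coordinates, as OpenCV has them. Camera axes: x right, y down, z forward; pixel columns grow to the right and rows downward; lengths in m; the calibration is good to about 2 mm. A picture is of the moment at which its call begins: read the wrist's pose just before it. calibration takes no time and is no camera call; for the wrist camera it gives the pose at the moment of the call.
- bot.job_done(): hands the job in; it is judged then, once.
Trained networks look in the newest picture that a camera, given by its name, has taken for a name from the list of things; names that differ only in an ending like _2 or _b are one class to them, and where a whole thing is asked for, a point or a joint stands for the part that bears it (a point fixed in the world has none). Each returns a list of dicts, best first, with "score" (0 to 1); they miss things now and then, are a little off and sometimes report something else, mostly with a low value. They report only what shows in the picture. A call takes as long as a camera call. They do not tell look-alikes from the thing itself.
- models.find_in(camera, label): "position" ([column, row] in pixels, amid what is visible of it).
- models.regions_of(camera, label): "mask" (400x640 bool, what is visible of it) and "position" ([column, row] in pixels, amid what is visible of it).
- models.landmark_of(camera, label): "position" ([column, row] in pixels: a listed point, or the origin of a listed thing).
The state is a dict: "time_s": time; "joints": joint angles; "joint_vel": joint speeds; "joint_torque": joint torques, N m; "ee_pos": TCP position; "orientation": TCP orientation; "ft_force": force on the tool from outside, world axes, zero at the start; "torque": the same for the moment, N m; "width": finger opening in m; "grasp_force": force on a finger pad.
Only numpy, scipy, OpenCV 4.12 (cv2) and the standard library are available. Lean on these libraries where they do the work, as an engineer would, in place of code of your own. Each camera call takes 0.05 s, during which the arm holds its last target. There are 200 camera calls.

## Working session

There is one attempt and no reset: what is moved stays moved. The work goes in short steps, Python scripts to look and compute and a tool call to move; the robot and the scene stay as the last step left them, time stands still between calls to the robot, and variables do not carry over. Pictures are saved under pics/ and viewed, at most 10 in all, crops included, and the job is handed in when it is done.

Besides the shell and the picture viewer there is one more tool, called in YAML: its name, and indented under it one key for each argument. carry_out: Moves the arm, as the interface text tells. Its arguments: {"type":"object","properties":{"motion":{"type":"array"}},"required":["motion"]}

```bash
mkdir -p pics; cat > h.py <<'E'
import numpy as np, cv2
from plant import readout, cams, bot, models
def shot(c,n):
    im=cams.get_image(c); cv2.imwrite(f'pics/{n}.png',im[:,:,::-1]); return im
def ray(c,uv,z):
    k=cams.calibration(c);R=cv2.Rodrigues(np.array(k['rvec'],float))[0];t=np.array(k['tvec'],float).ravel()
    o=-R.T@t; d=R.T@np.linalg.inv(np.array(k['mtx']))@np.array([uv[0],uv[1],1.])
    return o+d*(z-o[2])/d[2]
Z=dict(knob_grip=.072,lens_centre=.041,bay_A=.013,bay_B=.013,bay_C=.013,rubber_heel=.013,tin_polish=.013,beeswax=.013,inspection_slide=0)
def look(c,labels=Z):
    for l in labels:
        for r in models.landmark_of(c,l)[:3]:
            print(c,l,round(r['score'],2),np.round(r['position']),ray(c,r['position'],Z[l]).round(4))
E
python3 - <<'E'
from h import *
for c in('scene','side'):
    shot(c,c+'0'); look(c)
s=readout.read_state(); print(s['time_s'],s['ee_pos'],s['orientation'],s['ft_force'])
E
```

```text
scene knob_grip 0.55 [333. 196.] [0.4924 0.0902 0.072 ]
scene lens_centre 0.59 [306. 188.] [0.572  0.1165 0.041 ]
scene bay_A 0.82 [345. 176.] [ 0.5839 -0.0072  0.013 ]
scene bay_B 0.74 [320. 190.] [0.572  0.0759 0.013 ]
scene bay_C 0.76 [296. 206.] [0.5563 0.1526 0.013 ]
scene rubber_heel 0.95 [370. 253.] [0.3511 0.0811 0.013 ]
scene rubber_heel 0.58 [324. 274.] [0.3574 0.1959 0.013 ]
scene rubber_heel 0.45 [316. 188.] [0.5853 0.08   0.013 ]
scene tin_polish 0.57 [346. 174.] [ 0.5878 -0.0142  0.013 ]
scene beeswax 0.52 [291. 208.] [0.5566 0.1684 0.013 ]
scene inspection_slide 0.64 [327. 200.] [0.5438 0.0718 0.    ]
side knob_grip 0.93 [332. 211.] [0.4864 0.1028 0.072 ]
side lens_centre 0.86 [373. 213.] [0.5725 0.1121 0.041 ]
side bay_A 0.87 [408. 263.] [ 0.5843 -0.0109  0.013 ]
side bay_B 0.73 [381. 235.] [0.5746 0.0781 0.013 ]
side bay_C 0.58 [352. 212.] [0.5533 0.1677 0.013 ]
side rubber_heel 0.86 [322. 180.] [0.5412 0.3115 0.013 ]
side rubber_heel 0.78 [257. 231.] [0.3611 0.1699 0.013 ]
side rubber_heel 0.68 [412. 261.] [ 0.5923 -0.0093  0.013 ]
side tin_polish 0.79 [416. 264.] [ 0.5946 -0.0181  0.013 ]
side beeswax 0.71 [358. 214.] [0.5617 0.1573 0.013 ]
side inspection_slide 0.97 [363. 249.] [0.5341 0.0659 0.    ]
1.0 [ 0.23855358 -0.52322275  0.22431545] [6.37197625e-05 9.77212231e-01 2.12264581e-01 1.41159200e-05] [0.0445495  0.06376896 0.20114579]
```

```bash
python3 - <<'E'
import cv2,numpy as np
a=cv2.imread('pics/scene0.png');b=cv2.imread('pics/side0.png')
f=lambda i,x,y:cv2.resize(i[y:y+150,x:x+200],(800,600),interpolation=cv2.INTER_CUBIC)
cv2.imwrite('pics/c1.png',f(a,230,130));cv2.imwrite('pics/c2.png',f(b,270,150))
E
```

```text
(no output)
```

View pics/c1.png

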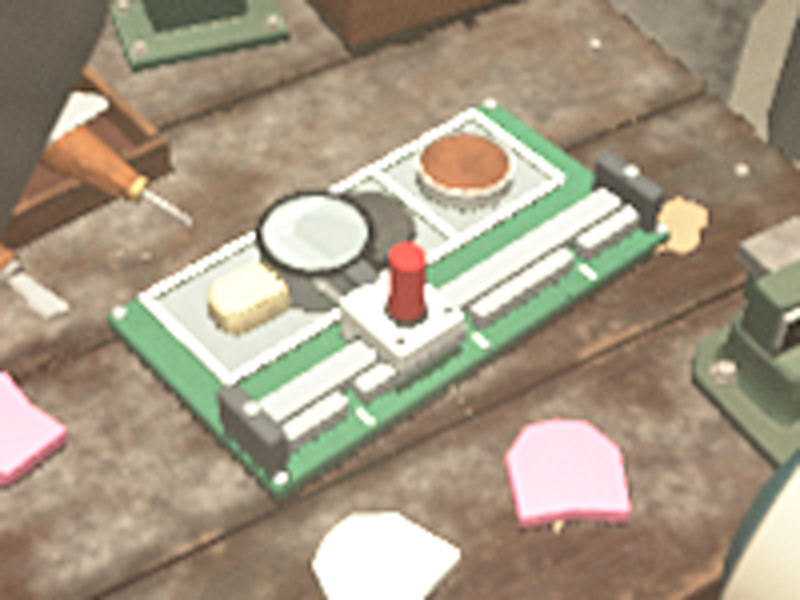

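View pics/c2.png

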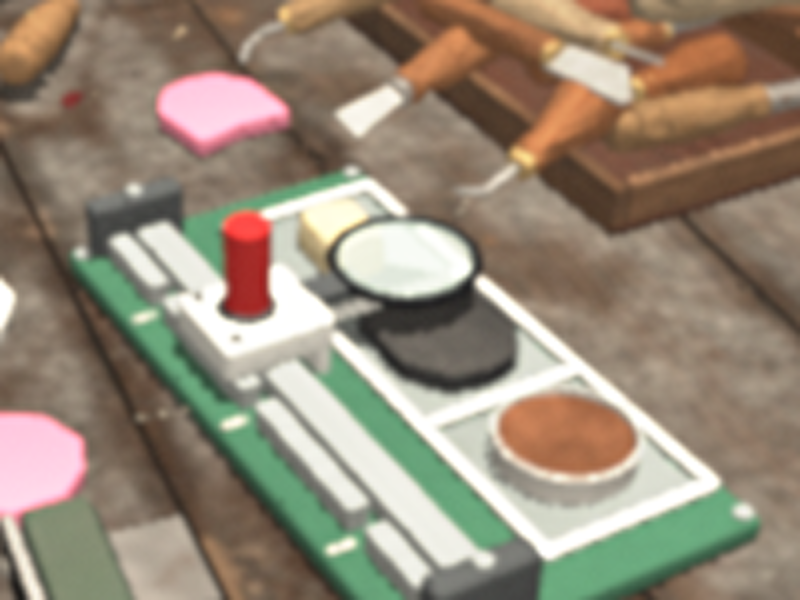

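View pics/side0.png

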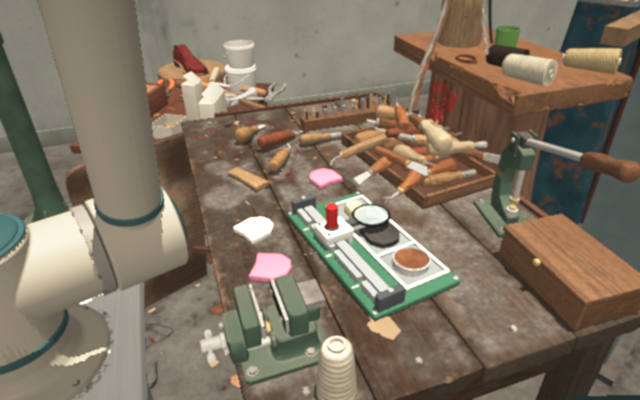

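The heel (black) lies in bay B, the middle one, at side crop (440,340). The tin is in A and the wax in C. The carriage sits between B and C. The pink and white heels are decoys on the table. Next I check the whole scene for obstacles.

View pics/scene0.png

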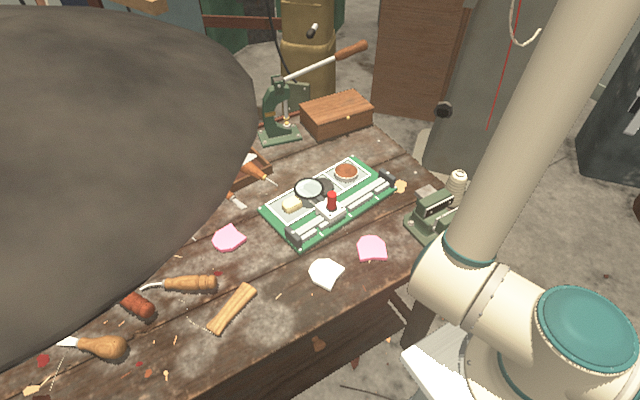

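```bash
python3 - <<'E'
from h import *
S=[(490,103),(120,313),(280,478),(663,233)]
p=np.array([ray('scene',(230+x/4,130+y/4),.013) for x,y in S]);print(p.round(4),p.mean(0))
S=[(352,172),(745,510),(80,253)]
p=np.array([ray('side',(270+x/4,150+y/4),.013) for x,y in S]);print(p.round(4),(p[1]+p[2])/2)
# ticks A,B,C
for c,o,T in(('scene',(230,130),[(588,271),(481,340),(366,416)]),('side',(270,150),[(342,545),(235,422),(146,316)])):
  print(np.array([ray(c,(o[0]+x/4,o[1]+y/4),.0125) for x,y in T]).round(4))
E
```

```text
[[ 0.6415 -0.0709  0.013 ]
 [ 0.5939  0.2318  0.013 ]
 [ 0.4377  0.2088  0.013 ]
 [ 0.4798 -0.0929  0.013 ]] [0.53821382 0.06920276 0.013     ]
[[ 0.5931  0.23    0.013 ]
 [ 0.6407 -0.0715  0.013 ]
 [ 0.4357  0.2068  0.013 ]] [0.53820763 0.0676621  0.013     ]
[[ 0.4777 -0.032   0.0125]
 [ 0.4647  0.0571  0.0125]
 [ 0.4507  0.1456  0.0125]]
[[ 0.4776 -0.0323  0.0125]
 [ 0.4636  0.0558  0.0125]
 [ 0.4507  0.1449  0.0125]]
```

carry_out:
  motion:
    - {"slide":[0.0,0.0,0.04],"twist":0,"fingers":0.094}
    - {"slide":[0.015,0.03,0.07],"twist":0,"fingers":0.094}
    - {"slide":[0.03,0.075,0.08],"twist":-2,"fingers":0.094}
    - {"slide":[0.047,0.12,0.08],"twist":-4,"fingers":0.094}
    - {"slide":[0.064,0.162,0.08],"twist":-6,"fingers":0.094}
    - {"slide":[0.082,0.207,0.08],"twist":-8,"fingers":0.094}
    - {"slide":[0.1,0.252,0.08],"twist":-10,"fingers":0.094}
    - {"slide":[0.118,0.297,0.08],"twist":-12,"fingers":0.094}
    - {"slide":[0.135,0.34,0.08],"twist":-14,"fingers":0.094}
    - {"slide":[0.15,0.38,0.08],"twist":-15.8,"fingers":0.094}

```text
time_s: 2.0
ee_pos: [0.3889, -0.1412, 0.3046]
orientation: [0.0, 0.997, 0.075, 0.001]
ft_force: [0.3, -0.6, 0.6]
width: 0.0939
grasp_force: 0.0
```

carry_out:
  motion:
    - {"slide":[0.017,0.043,0],"twist":0,"fingers":0.094}
    - {"slide":[0.034,0.086,0],"twist":0,"fingers":0.094}
    - {"slide":[0.051,0.129,0],"twist":0,"fingers":0.094}
    - {"slide":[0.068,0.17,0],"twist":0,"fingers":0.094}
    - {"slide":[0.082,0.205,-0.02],"twist":0,"fingers":0.094}
    - {"slide":[0.092,0.232,-0.05],"twist":0,"fingers":0.094}
    - {"slide":[0.0955,0.239,-0.085],"twist":0,"fingers":0.094}
    - {"slide":[0.0955,0.239,-0.1],"twist":0,"fingers":0.094}
    - {"slide":[0.0955,0.239,-0.1],"twist":0,"fingers":0.094}
    - {"slide":[0.0955,0.239,-0.1],"twist":0,"fingers":0.094}

```text
time_s: 3.0
ee_pos: [0.4844, 0.0958, 0.2047]
orientation: [0.0, 0.997, 0.076, 0.0]
ft_force: [0.1, 0.0, 0.4]
width: 0.0941
grasp_force: 0.0
```

```bash
python3 - <<'E'
from h import *
s=readout.read_state(); print(s['time_s'],s['ee_pos'],s['orientation'],s['ft_force'])
shot('wrist','w1'); look('wrist')
for c in('scene','side'): shot(c,c+'1'); look(c,['knob_grip'])
E
```

```text
3.0 [0.48436423 0.09576322 0.20473118] [6.98692528e-05 9.97111787e-01 7.59475735e-02 2.10857367e-04] [0.14846908 0.04977306 0.42356953]
wrist knob_grip 0.8 [316. 188.] [0.4903 0.0974 0.072 ]
wrist lens_centre 0.83 [319. 103.] [0.5736 0.1068 0.041 ]
wrist bay_B 0.69 [352. 104.] [0.5784 0.07   0.013 ]
wrist bay_C 0.76 [266. 107.] [0.5601 0.1652 0.013 ]
wrist bay_C 0.21 [428. 100.] [ 0.5947 -0.0145  0.013 ]
wrist rubber_heel 0.75 [350. 106.] [0.5753 0.0715 0.013 ]
wrist rubber_heel 0.73 [327. 264.] [0.3739 0.0659 0.013 ]
wrist rubber_heel 0.57 [122.  91.] [0.5534 0.3261 0.013 ]
wrist tin_polish 0.72 [426. 103.] [ 0.5914 -0.0125  0.013 ]
wrist tin_polish 0.6 [347. 102.] [0.5786 0.0754 0.013 ]
wrist beeswax 0.95 [269. 112.] [0.555  0.1613 0.013 ]
wrist inspection_slide 0.68 [317. 187.] [0.4718 0.0938 0.    ]
scene knob_grip 0.7 [331. 198.] [0.4875 0.0998 0.072 ]
side knob_grip 0.7 [330. 212.] [0.4831 0.0996 0.072 ]
```

View pics/w1.png

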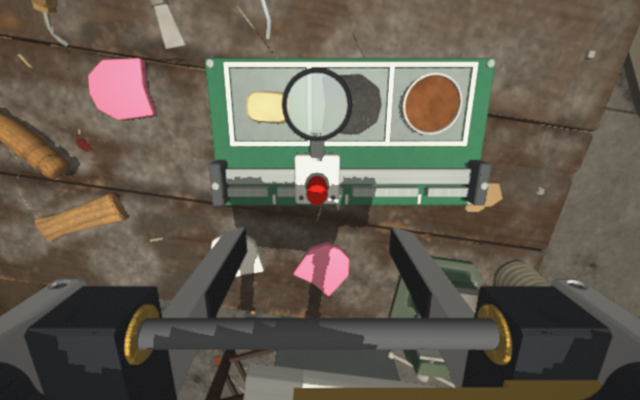

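The wrist view shows the red knob at (317,190), centred between the open fingers. The rail is horizontal in the image, so the yaw is right, and the black heel is in the middle bay at (360,105). I descend and grip.

carry_out:
  motion:
    - {"slide":[0.001,0.0015,-0.03],"twist":0,"fingers":0.094}
    - {"slide":[0.001,0.0015,-0.06],"twist":0,"fingers":0.094}
    - {"slide":[0.001,0.0015,-0.09],"twist":0,"fingers":0.094}
    - {"slide":[0.001,0.0015,-0.115],"twist":0,"fingers":0.094}
    - {"slide":[0.001,0.0015,-0.127],"twist":0,"fingers":0.094}
    - {"slide":[0.001,0.0015,-0.132],"twist":0,"fingers":0.094}
    - {"slide":[0.001,0.0015,-0.132],"twist":0,"fingers":0.06}
    - {"slide":[0.001,0.0015,-0.132],"twist":0,"fingers":0.03}
    - {"slide":[0.001,0.0015,-0.132],"twist":0,"fingers":0.01}
    - {"slide":[0.001,0.0015,-0.132],"twist":0,"fingers":0.01}

```text
time_s: 4.7
ee_pos: [0.4856, 0.0973, 0.0731]
orientation: [0.0, 0.997, 0.076, 0.001]
ft_force: [-0.6, 0.9, -0.5]
width: 0.0649
grasp_force: 0.0
```

carry_out:
  motion:
    - {"slide":[0,0,0],"twist":0,"fingers":0.01}
    - {"slide":[0,0,0],"twist":0,"fingers":0.01}
    - {"slide":[0,0,0],"twist":0,"fingers":0.01}
    - {"slide":[0,0,0],"twist":0,"fingers":0.01}
    - {"slide":[0,0,0],"twist":0,"fingers":0.01}
    - {"slide":[0,0,0],"twist":0,"fingers":0.01}
    - {"slide":[0,0,0],"twist":0,"fingers":0.01}
    - {"slide":[0,0,0],"twist":0,"fingers":0.01}
    - {"slide":[0,0,0],"twist":0,"fingers":0.01}
    - {"slide":[0,0,0],"twist":0,"fingers":0.01}

```text
time_s: 5.7
ee_pos: [0.485, 0.0972, 0.0723]
orientation: [0.0, 0.997, 0.076, -0.0]
ft_force: [0.3, -0.1, 0.4]
width: 0.0217
grasp_force: 30.0
```

```bash
python3 - <<'E'
from h import *
s=readout.read_state(); print(s['time_s'],s['ee_pos'],s['ft_force'],s['width'],s['grasp_force'])
im=shot('wrist','w2'); look('wrist',['knob_grip','bay_B','lens_centre'])
cv2.imwrite('pics/w2c.png',cv2.resize(im[:320,120:520,::-1],(750,600)))
E
```

```text
5.7 [0.48504057 0.0972357  0.07228124] [ 0.34480823 -0.05135062  0.40688161] 0.021666622661337228 30.00001609325409
wrist knob_grip 0.62 [317. 250.] [0.4888 0.0976 0.072 ]
wrist knob_grip 0.59 [374. 105.] [0.5745 0.0807 0.072 ]
wrist knob_grip 0.49 [246. 111.] [0.5614 0.1458 0.072 ]
wrist bay_B 0.8 [369. 108.] [0.5737 0.0732 0.013 ]
wrist lens_centre 0.69 [318. 104.] [0.5709 0.1093 0.041 ]
```

View pics/w2c.png

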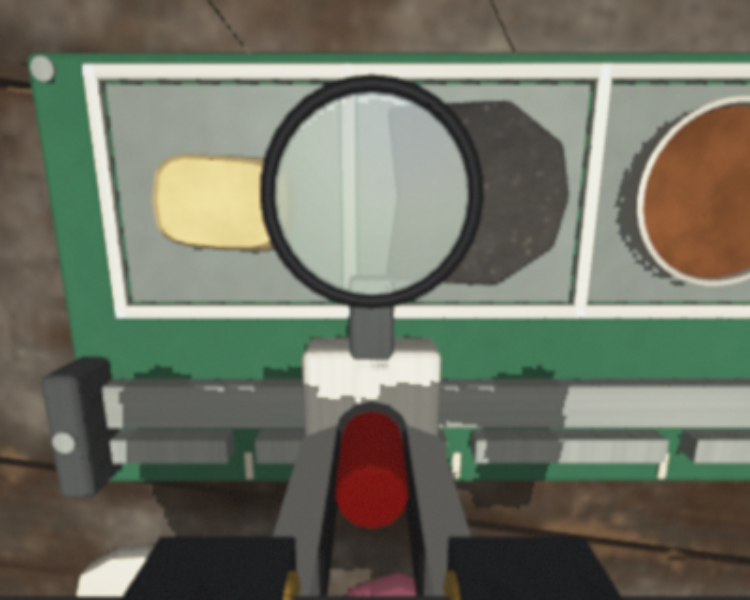

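Gripped: opening 21.7 mm, 30 N. The wrist crop puts tick B at (457,463), tick C at (249,466) and the knob axis at about 373, so the carriage is about 36.5 mm from B. The world-frame estimate is 36.9 mm. I slide towards B.

carry_out:
  motion:
    - {"slide":[0.0005,-0.003,0],"twist":0,"fingers":0.01}
    - {"slide":[0.0012,-0.008,0],"twist":0,"fingers":0.01}
    - {"slide":[0.002,-0.013,0],"twist":0,"fingers":0.01}
    - {"slide":[0.0027,-0.018,0],"twist":0,"fingers":0.01}
    - {"slide":[0.0035,-0.023,0],"twist":0,"fingers":0.01}
    - {"slide":[0.0041,-0.027,0],"twist":0,"fingers":0.01}
    - {"slide":[0.0046,-0.03,0],"twist":0,"fingers":0.01}
    - {"slide":[0.005,-0.033,0],"twist":0,"fingers":0.01}
    - {"slide":[0.0052,-0.034,0],"twist":0,"fingers":0.01}
    - {"slide":[0.0052,-0.034,0],"twist":0,"fingers":0.01}

```text
time_s: 6.9
ee_pos: [0.4905, 0.0618, 0.0723]
orientation: [0.001, 0.997, 0.076, 0.0]
ft_force: [1.4, -6.1, -1.6]
width: 0.0213
grasp_force: 30.0
```

carry_out:
  motion:
    - {"slide":[0,0,0],"twist":0,"fingers":0.01}
    - {"slide":[0,0,0],"twist":0,"fingers":0.01}
    - {"slide":[0.0001,-0.001,0],"twist":0,"fingers":0.01}
    - {"slide":[0.0001,-0.001,0],"twist":0,"fingers":0.01}
    - {"slide":[0.0001,-0.001,0],"twist":0,"fingers":0.01}
    - {"slide":[0.0001,-0.001,0],"twist":0,"fingers":0.01}
    - {"slide":[0.0001,-0.001,0],"twist":0,"fingers":0.01}
    - {"slide":[0.0001,-0.001,0],"twist":0,"fingers":0.01}
    - {"slide":[0.0001,-0.001,0],"twist":0,"fingers":0.01}
    - {"slide":[0.0001,-0.001,0],"twist":0,"fingers":0.01}

```text
time_s: 7.9
ee_pos: [0.4905, 0.0617, 0.0723]
orientation: [0.001, 0.997, 0.076, 0.0]
ft_force: [0.8, -5.0, -2.1]
width: 0.0213
grasp_force: 30.0
```

```bash
python3 - <<'E'
from h import *
s=readout.read_state(); print(s['time_s'],s['ee_pos'],s['ft_force'],s['width'],s['grasp_force'],np.abs(s['joint_vel']).max())
im=shot('wrist','w3'); look('wrist',['bay_B','lens_centre'])
cv2.imwrite('pics/w3c.png',cv2.resize(im[:320,120:520,::-1],(750,600)))
E
```

```text
7.9 [0.4905044  0.0617155  0.07227101] [ 0.79758391 -5.00304689 -2.11177181] 0.021344728794569206 29.999909698963165 0.0012269908563828436
wrist bay_B 0.89 [320. 107.] [0.575  0.0719 0.013 ]
```

View pics/w3c.png

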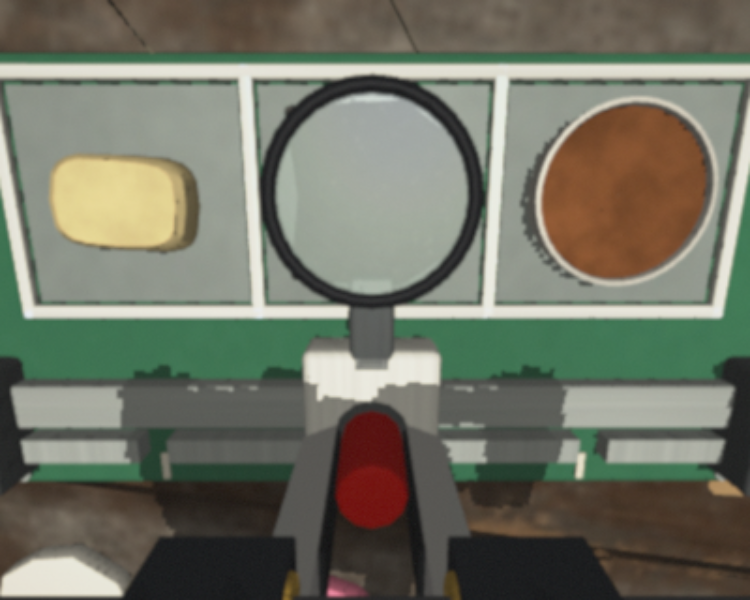

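The lens is over the heel in bay B: its centre is at (372,190) and the midpoint of ticks A and C is at column 373. The tool is still pulled 5 N towards -y, so the notch centre lies slightly further on. I ease that off.

carry_out:
  motion:
    - {"slide":[0.0001,-0.001,0],"twist":0,"fingers":0.01}
    - {"slide":[0.0001,-0.001,0],"twist":0,"fingers":0.01}
    - {"slide":[0.0001,-0.001,0],"twist":0,"fingers":0.01}
    - {"slide":[0.0001,-0.001,0],"twist":0,"fingers":0.01}
    - {"slide":[0.0001,-0.001,0],"twist":0,"fingers":0.01}
    - {"slide":[0.0001,-0.001,0],"twist":0,"fingers":0.01}
    - {"slide":[0.0001,-0.001,0],"twist":0,"fingers":0.01}
    - {"slide":[0.0001,-0.001,0],"twist":0,"fingers":0.01}
    - {"slide":[0.0001,-0.001,0],"twist":0,"fingers":0.01}
    - {"slide":[0.0001,-0.001,0],"twist":0,"fingers":0.01}

```text
time_s: 9.05
ee_pos: [0.4905, 0.0614, 0.0723]
orientation: [-0.0, 0.997, 0.076, 0.0]
ft_force: [1.2, -1.4, -3.1]
width: 0.0213
grasp_force: 30.0
```

carry_out:
  motion:
    - {"slide":[0,-0.0004,0],"twist":0,"fingers":0.01}
    - {"slide":[0,-0.0004,0],"twist":0,"fingers":0.01}
    - {"slide":[0,-0.0004,0],"twist":0,"fingers":0.01}
    - {"slide":[0,-0.0004,0],"twist":0,"fingers":0.01}
    - {"slide":[0,-0.0004,0],"twist":0,"fingers":0.01}
    - {"slide":[0,-0.0004,0],"twist":0,"fingers":0.01}
    - {"slide":[0,-0.0004,0],"twist":0,"fingers":0.01}
    - {"slide":[0,-0.0004,0],"twist":0,"fingers":0.01}
    - {"slide":[0,-0.0004,0],"twist":0,"fingers":0.01}
    - {"slide":[0,-0.0004,0],"twist":0,"fingers":0.01}

```text
time_s: 10.05
ee_pos: [0.4906, 0.061, 0.0723]
orientation: [-0.0, 0.997, 0.076, 0.0]
ft_force: [3.0, 1.0, -4.6]
width: 0.0216
grasp_force: 30.0
```

The rail force has crossed zero, the carriage is at rest in the notch, and the grip holds at 30 N.

```bash
python3 - <<'E'
from h import *
s=readout.read_state(); print(s['ee_pos'],s['ft_force'],np.abs(s['joint_vel']).max())
print(bot.job_done())
E
```

```text
[0.49057669 0.06101474 0.07228887] [ 2.99298008  1.04697995 -4.58584527] 0.0016557448651754176
the job is handed in; nothing more can be done
None
```

I handed the job in at about 10 s with the carriage at rest in the notch at bay B, the lens over the black heel and the knob still gripped at 30 N; the tin and wax were not touched.

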